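# Lift the top roll out of the bending rolls with the finished ring on it

## Robot

A 7-joint arm with a two-finger parallel gripper is mounted at the origin on the work surface. World frame = base frame: x ahead of the robot, y to its left, z up, the work surface at z = 0. Lengths are in mm, angles in rad, forces in N, time in s.
With the tool pointing down it reaches from about 400 to 850 mm from the base axis. Payload 6.9 kg.
Tool frame: the origin (TCP) lies at the very end of the fingers, on their centre line; the grasp point (between the pads) lies bot.grip_depth behind it (bot.grip_depth is the distance from the TCP to the grasp point, in mm); z points along the fingers, y is the line along which they close (so a half turn about z gives the same grasp; the last joint's range is limited). The gripper opens to 85 mm and grips with 20 to 120 N. Pads are 22 mm wide; open, the fingers measure 114 mm over their backs; the gripper's body (76 mm by 85 mm) begins 54 mm behind the grasp point. The pads swing forward as they close: fully open they stand 13 mm farther back than shut.
Start: joints at [1.413, 0.507, -0.238, 1.5, 0.126, 1.149, -0.155], TCP at [162.336, -603.537, 194.175] pointing down, gripper open.
Joint ranges: [-3.08, 3.08], [-0.24, 2.05], [-1.43, 1.35], [0, 2.5], [-1.52, 4.66], [0.17, 1.96], [-2.89, 2.89]. Speed limits (rad/s): [2.39, 2.39, 3.14, 3.14, 3.14, 3.14, 3.14].

## Interface

Orientations are given as [roll, pitch, yaw] about the fixed x, y, z axes, in that order (R = Rz(yaw) Ry(pitch) Rx(roll)).
In Python, from station import bot, optics gives the robot as it stands.
- The arm moves only by the tool step_arm, never from a script. Its argument "commands" is a list of rows, each a list of 7 numbers: the shift along the tool's x, y, z scaled (see below), then the turn, a rotation vector about the tool's x, y, z scaled (see below), then the opening, from -1 (shut) to 1 (fully open), so that 0 is half open. In form: [[tx, ty, tz, rx, ry, rz, gripper], ...]. A call has 1 to 20 rows; each row is the pose to reach, as a shift and turn from the pose commanded when the call began, along the tool's axes at that moment; what a row does not reach only later rows make up. The controller multiplies each number of a shift by 800 mm and each number of a turn by pi/2 rad. A row lasts 1/8 s, in which the tool goes at most 62.5 mm and 10.7 degrees, less where a joint would pass 70% of its speed; a pose out of reach is approached as far as the arm can. A call with a number of a shift or a turn outside -1 to 1 is refused whole. A call with a gripper value outside its range is refused whole. The fingers move at their own pace and stop on an object; the grip force is fixed at half the most. Time passes only in rows, so rows that repeat a pose let the fingers close. It gives the time, the measured TCP pose, the force, the opening and the grip force at its end, in the units of the state.
- bot.state(): the state, without advancing time (a new reading comes with each control period).
- optics.get_image(name): name is "scene" or "top" or "wrist"; returns a dict with "image" (400x640x3 uint8, red, green, blue), "K" (3x3 intrinsics, pixels), "xyz" and "orientation" of the camera in the world; the wrist camera has in their place "hand_eye" (4x4, takes a point from camera to tool coordinates, whose origin is the TCP and whose axes are the flange's). Camera axes: x right, y down, z forward; pixel columns grow to the right and rows downward; lengths in mm; the calibration is good to about 2 mm. The wrist camera is an equidistant fisheye: a pixel r from the principal point sees the ray r / f radians off the axis. A picture is of the moment at which its call begins: read the wrist's pose just before it. There is no depth.
- bot.close_job(): hands the job in; it is judged then, once.
Trained networks look in a picture, given as the dict that the camera call returned (one of the last four; its "shot" number tells which), for a name from the list of things; names that differ only in an ending like _2 or _b are one class to them, and where a whole thing is asked for, a point or a joint stands for the part that bears it (a point fixed in the world has none). Each returns a list of dicts, best first, with "score" (0 to 1); they miss things now and then, are a little off and sometimes report something else, mostly with a low value. They report only what shows in the picture. A call takes as long as a camera call. They do not tell look-alikes from the thing itself.
- optics.regions_of(picture, thing): "mask" (400x640 bool, what is visible of it) and "point" ([column, row] in pixels, amid what is visible of it).
The state is a dict: "t": time; "q": joint angles; "qd": joint speeds; "effort": joint torques, N m; "tool_pos": TCP position; "tcp_rot": TCP orientation; "wrist_force": force on the tool from outside, world axes, zero at the start; "moment": the same for the moment, N m; "opening": finger opening in mm; "gripper_force": force on a finger pad.
Only numpy, scipy, OpenCV 4.12 (cv2) and the standard library are available. Lean on these libraries where they do the work, as an engineer would, in place of code of your own. Each camera call takes 0.05 s, during which the arm holds its last target. There are 200 camera calls.

## Task

A finished closed brass ring is trapped round the top roll of the bench bending rolls. Swing both keepers well aside, off the roll's ends, then raise the top roll level out of its open slots with the ring still hanging on it, and hold it steady and level over the machine, a good 10 cm above where it lay, so that a workmate can slip the ring off. Finish while holding the roll by itself: do not put it down, keep off the ring, and leave the things lying round about alone.

Things in the scene. Friction and masses are not known exactly. Their poses are not given: they have to be found in the camera images.
- machine: Bench bending rolls, fixed: aluminium base 110 x 345 x 28 mm; upright end frames 84 x 26 mm, tops at height 108 mm, at y = +145 and -145 mm, each with an open-topped slot 19 mm wide at x = 0, seat at height 87 mm, where the top roll's ends lie. Origin under the base's centre; x across the rolls (away from the robot at yaw 0), y along them to the left, z up.
- lower_mid (a point): Midway between the two fixed lower rolls, at the level of their axes (66 mm above the bench): each is 20 mm diameter, at machine x = +16 and -16 mm. Their tops, at height 76 mm, lie 18 mm below the axis of the top roll: fingertips beside the top roll must stay above that.
- crank_grip (a point): Middle of the crank's black handle (20 mm diameter, 75 mm long along y) at the machine's right (-y) end, about 66 mm above the bench. Not needed.
- roll_mid (a point): Centre of the loose steel top roll, on its axis, 94 mm above the bench when seated; y axis along the roll. Body 20 mm diameter, 260 mm long, between the end frames; ends 14 mm diameter, 32 mm long, in the slots. About 0.7 kg, balanced at its centre (with the ring, some 9 mm towards the ring). Bare and open to both sides in the middle: grasp it there from above.
- bangle_mid (a point): Centre of the closed brass ring round the top roll: 64 mm outside, 58 mm inside, 22 mm wide, 0.1 kg; y axis through its hole. It stands loosely on the lower rolls, 58 to 82 mm left (+y) of the roll's middle, top 137 mm above the bench. The roll picks it up after rising 30 mm; it then hangs, its bottom 50 mm below the roll's axis.
- keeper_left (a joint): Left keeper (machine's +y end), rad: 0 = bar straight across the slot, locking the roll in; grows as its pin swings outward, away from the machine's middle, then away from the robot, about the upright pivot (clockwise from above); stop at 1.75. Clear of the slot from about 1.1. Takes about 1.5 N at the pin; stays where left. Starts between 0 and 0.25.
- keeper_right (a joint): Right keeper (machine's -y end), rad: mirror image of the left one; its pin swings outward, counter-clockwise from above; 0 locked, clear from about 1.1, stop at 1.75.
- left_pin (a point): Mid-height of the left keeper's upright steel thumb pin, 14 mm diameter, 36 mm tall. Under it lies the keeper's flat bar, 8 mm thick, 20 mm wide, its top 18 mm below this point. At angle 0 the pin stands 60 mm nearer the robot (machine -x) than the pivot.
- right_pin (a point): The same on the right keeper.
- left_pivot (a point): Pivot axis of the left keeper, at the height of left_pin: machine x = 30, y = 145 mm. The pin goes round it at 60 mm radius.
- right_pivot (a point): Pivot axis of the right keeper: machine x = 30, y = -145 mm.
- tape: Bystander: roll of masking tape lying flat, 96 mm across, 24 mm high; origin under its centre.
- screwdriver: Bystander: screwdriver with yellow handle lying on the bench, 190 mm long; origin at its underside.
- done_bangle: Bystander: another brass ring lying flat on the bench, 64 mm across, 22 mm high; origin under its centre.
- wood_block: Bystander: wooden block 130 x 60 x 35 mm; origin under its centre.
There are look-alikes about, which are no part of the job. Leave any purple look-alike of the part that bears bangle_mid alone.

How it is judged (in metres and radians):
On the way:
1. both keepers swung clear while the roll still lies in its slots (value of joint each of keeper_left, keeper_right above 1 rad and z of roll_mid in the frame of machine below 0.105 m), for 0.1 s.
At the end, for the whole second after the job is handed in: The gripper holds the top roll still, level within 5 degrees, its middle at least 91 mm above where it lay and within 80 mm sideways of the machine's middle; the ring hangs on the roll, touching neither the machine nor the robot; both keepers are open by more than 1 rad (z of roll_mid in the frame of machine above 0.185 m and horizontal distance between roll_mid and machine below 0.08 m and angle between roll_mid's own y axis and vertical between 1.4808 and 1.6608 rad and linear speed of roll below 0.02 m/s and angular speed of roll below 0.15 rad/s and contact force between the fingers and roll above 3 N and contact force between each of roll, bangle and machine below 0.1 N and contact force between bangle and the arm below 0.1 N and y of bangle_mid in the frame of roll_mid between -0.15 and 0.15 m and distance between bangle_mid and roll_mid below 0.155 m and x of bangle_mid in the frame of roll_mid between -0.03 and 0.03 m and z of bangle_mid in the frame of roll_mid between -0.03 and 0.03 m and contact force between bangle and roll above 0.3 N and value of joint each of keeper_left, keeper_right above 1 rad); the arm keeps its last pose, push and grip.
It fails at once if the roll is tipped more than about 14 degrees (angle between roll_mid's own y axis and vertical below 1.32 rad or angle between roll_mid's own y axis and vertical above 1.82 rad).
It fails at once if a bystander is moved more than 30 mm (distance of any of tape, screwdriver, done_bangle, wood_block from where it was at the start of the episode above 0.03 m).
It also fails if it takes over 61 s, if anything falls off the work surface, if the arm or the gripper's body presses on something with over 40 N, if the wrist force passes 120 N, or if a joint passes its speed limit or range.

## Working session

There is one attempt and no reset: what is moved stays moved. The work goes in short steps, Python scripts to look and compute and a tool call to move; the robot and the scene stay as the last step left them, time stands still between calls to the robot, and variables do not carry over. Pictures are saved under pics/ and viewed, at most 10 in all, crops included, and the job is handed in when it is done.

Besides the shell and the picture viewer there is one more tool, called after "Call:" as name(argument=value, ...) on one line, values as JSON. step_arm: Moves the arm, as the interface text tells. Shifts and turns lie within -1 to 1; 1 stands for 800 mm of shift or pi/2 rad of turn. Its arguments: {"type":"object","properties":{"commands":{"type":"array"}},"required":["commands"]}

```bash
mkdir -p pics
cat > h.py <<'E'
import numpy as np,cv2
from scipy.spatial.transform import Rotation as R
from station import bot,optics
def rpy(o): return R.from_euler('xyz',o).as_matrix()
def ray(im,uv):
    p=np.linalg.inv(im['K'])@[uv[0],uv[1],1]; return np.array(im['xyz']),camR(im)@p
def camR(im):
    o=np.array(im['orientation']); return o if o.shape==(3,3) else rpy(o)
def onz(im,uv,z):
    c,d=ray(im,uv); return c+d*(z-c[2])/d[2]
def proj(im,P):
    p=(np.atleast_2d(P)-im['xyz'])@camR(im); q=p@im['K'].T; return q[:,:2]/q[:,2:]
E
python3 - <<'E'
from h import *
s=bot.state();print(s['t'],s['tool_pos'],s['tcp_rot'],s['opening'],bot.grip_depth)
ims={n:optics.get_image(n) for n in('scene','top')}
for n,im in ims.items():
    cv2.imwrite(f'pics/{n}0.png',im['image'][:,:,::-1]); print(n,im['xyz'],im['orientation'],im['K'].tolist())
    for t in('machine','roll_mid','bangle_mid','left_pin','right_pin','crank_grip'):
        for r in optics.regions_of(im,t)[:3]: 
            ys,xs=np.nonzero(r['mask']); print(t,round(r['score'],2),np.round(r['point']),xs.min(),xs.max(),ys.min(),ys.max(),np.round(onz(im,r['point'],94)))
E
```

```text
0.0 [ 162.14772879 -603.01775248  193.34227308] [-3.13983945e+00  2.81047900e-05  2.62831748e-01] 85.09736320966084 18.700000000000003
scene [952.07461419 540.59333837 913.38280656] [-2.43473371e+00  2.25545243e-03  2.55746600e+00] [[384.19404252906975, 0.0, 318.35290476354453], [0.0, 384.19404252906975, 196.2234505296965], [0.0, 0.0, 1.0]]
machine 0.56 [342. 227.] 276 393 153 281 [574.  78.  94.]
roll_mid 0.84 [342. 204.] 321 375 173 252 [527.  15.  94.]
bangle_mid 0.9 [356. 222.] 345 370 213 235 [534.  85.  94.]
bangle_mid 0.6 [317. 266.] 304 329 258 278 [694. 140.  94.]
bangle_mid 0.6 [414. 226.] 400 422 215 238 [416. 180.  94.]
left_pin 0.6 [374. 244.] 357 387 230 251 [539. 167.  94.]
right_pin 0.68 [325. 167.] 309 332 153 174 [ 487. -131.   94.]
crank_grip 0.57 [323. 191.] 277 358 163 244 [546. -52.  94.]
top [ 506.38802668  -20.91543062 1520.26864708] [-3.10157998e+00 -4.59109620e-04 -1.55318514e+00] [[510.14660841427616, 0.0, 321.62363638430537], [0.0, 510.14660841427616, 200.75301890496462], [0.0, 0.0, 1.0]]
machine 0.82 [318. 211.] 245 401 186 243 [536. -12.  94.]
roll_mid 0.86 [308. 213.] 256 353 202 222 [529.  16.  94.]
roll_mid 0.58 [251. 204.] 246 258 190 216 [551. 177.  94.]
bangle_mid 0.75 [276. 164.] 267 285 152 170 [665. 108.  94.]
bangle_mid 0.46 [263. 257.] 251 273 258 267 [403. 141.  94.]
left_pin 0.77 [252. 201.] 245 258 189 217 [558. 174.  94.]
left_pin 0.16 [453. 253.] 438 459 208 268 [ 425. -389.   94.]
right_pin 0.66 [356. 219.] 353 361 206 234 [ 514. -118.   94.]
right_pin 0.58 [277. 209.] 271 284 196 219 [539. 105.  94.]
crank_grip 0.78 [339. 208.] 261 400 187 220 [544. -70.  94.]
```

Run:
```python
import cv2
a=cv2.imread('pics/top0.png')[140:290,200:440]; cv2.imwrite('pics/topc.png',cv2.resize(a,None,fx=3.3,fy=3.3,interpolation=2))
a=cv2.imread('pics/scene0.png')[130:310,250:450]; cv2.imwrite('pics/scenec.png',cv2.resize(a,None,fx=3.3,fy=3.3,interpolation=2))
```

```text
(no output)
```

View pics/topc.png

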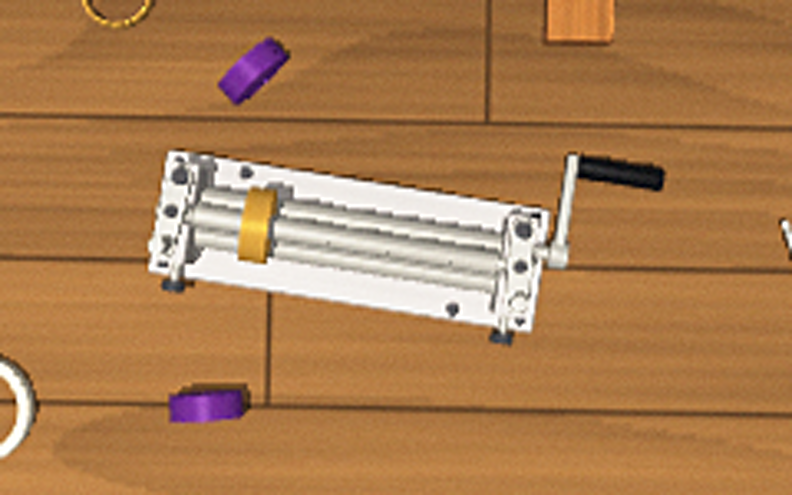

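View pics/scenec.png

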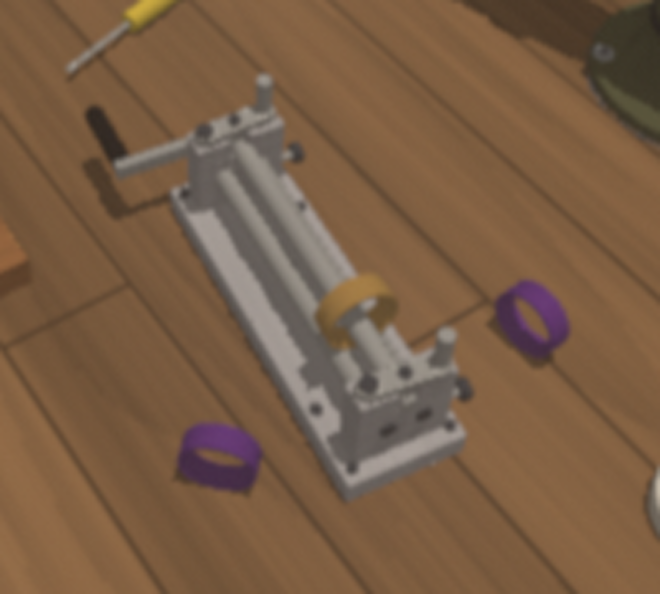

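View pics/scene0.png

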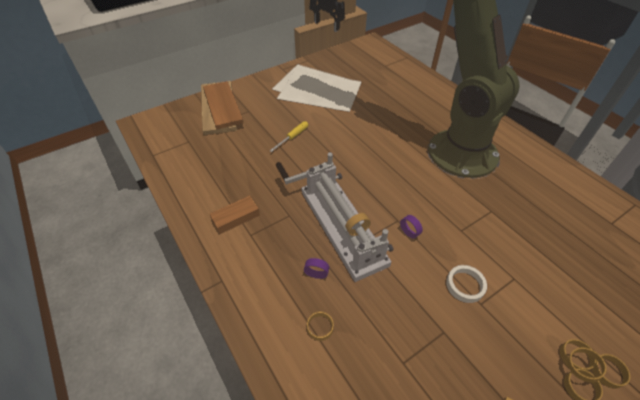

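```bash
cat > fit.py <<'E'
from h import *
from scipy.optimize import least_squares
T=optics.get_image('top');S=optics.get_image('scene')
tc=lambda *p:np.array(p)/3.3+[200,140]
sc=lambda *p:np.array(p)/3.3+[250,130]
X=np.array
obs=[(T,X([55,172.5,28]),tc(167,150)),(T,X([55,-172.5,28]),tc(548,212)),(T,X([-55,-172.5,28]),tc(530,330)),(T,X([-55,172.5,28]),tc(150,270)),
(S,X([55,172.5,28]),sc(348,487)),(S,X([-55,172.5,28]),sc(464,432)),(S,X([55,-172.5,28]),sc(174,192)),
(T,X([30,145,120]),tc(180,175)),(T,X([30,-145,120]),tc(523,230)),(S,X([30,145,120]),sc(369,383)),(S,X([30,-145,120]),sc(204,131))]
def pin(p,side,a,z=0):
    b=np.deg2rad(0); return X([30-60*np.cos(a),side*(145+60*np.sin(a)),134+z])
pins=[(S,1,sc(447,333),18),(S,-1,sc(264,79),18)]
def W(p,P): c,s=np.cos(p[2]),np.sin(p[2]); return X([c*P[0]-s*P[1]+p[0],s*P[0]+c*P[1]+p[1],P[2]])
def f(p): 
    return np.concatenate([proj(c,W(p,P))[0]-u for c,P,u in obs]+[proj(c,W(p,pin(p,s,p[3+(s<0)],z)))[0]-u for c,s,u,z in pins])
r=least_squares(f,[536,0,-.15,.1,.1],loss='soft_l1')
p=r.x;print(p);print(np.round(r.fun.reshape(-1,2) if 0 else f(p).reshape(-1,2),1).tolist())
for n,P in dict(mach=X([0,0,0]),roll=X([0,0,94]),ring=X([0,70,105]),lpin=pin(p,1,p[3]),rpin=pin(p,-1,p[4]),lpiv=X([30,145,134]),rpiv=X([30,-145,134])).items(): print(n,np.round(W(p,P),1))
E
python3 fit.py
```

```text
[ 5.29874751e+02  2.62776048e+01 -1.40858941e-01  1.26495784e+01
 -1.24915467e+01]
[[-0.3, -0.4], [0.5, -0.6], [0.1, 0.8], [-1.3, 0.3], [-0.2, -0.3], [1.1, 0.3], [-1.5, -1.2], [-0.5, 0.2], [-0.3, 0.2], [-0.3, -0.3], [-0.0, -0.4], [-0.3, 0.2], [-0.1, 0.1]]
mach [529.9  26.3   0. ]
roll [529.9  26.3  94. ]
ring [539.7  95.6 105. ]
lpin [521.4 179.  134. ]
rpin [ 479.4 -117.5  134. ]
lpiv [579.9 165.6 134. ]
rpiv [ 539.2 -121.5  134. ]
```

```bash
cat > plan.py <<'E'
import numpy as np
M=np.array([529.9,26.3]);YM=-.141
def mw(x,y): c,s=np.cos(YM),np.sin(YM); return M+[c*x-s*y,s*x+c*y]
def pin(side,a): return mw(30-60*np.cos(a),side*(145+60*np.sin(a)))
def rows(start,wps):
    "start, wps: (x,y,z,yaw[,grip]); prints scaled rows"
    x0,y0,z0,w0=start; c,s=np.cos(w0),np.sin(w0); out=[]; cur=start
    for w in wps:
        dx,dy=w[0]-x0,w[1]-y0
        r=[(c*dx+s*dy)/800,(s*dx-c*dy)/800,-(w[2]-z0)/800,0,0,-(w[3]-w0)/(np.pi/2),w[4]]
        out.append([round(float(v),3) for v in r])
    r=out[-1]; tx,ty=r[0]*800,r[1]*800
    print(str(out).replace(' ','')); print('end',(round(x0+c*tx+s*ty,1),round(y0+s*tx-c*ty,1),round(z0-r[2]*800,1),round(w0-r[5]*np.pi/2,4)))
E
python3 - <<'E'
from plan import *
g=-.2
p=pin(-1,.075);y=YM+.075
rows((162.3,-603.5,194.2,.263),[(162,-603.5,240,.2,g),(*p,240,y,g)])
print('swing from above pin'); 
rows((*p,240,y),[(*p,123,y,g)]+[(*pin(-1,a),123,YM+a,g) for a in np.arange(.2,1.63,.1)]+[(*pin(-1,1.5),240,YM+1.5,g)])
E
```

```text
[[-0.0,-0.0,-0.057,0.0,0.0,0.04,-0.2],[0.541,-0.484,-0.057,0.0,0.0,0.209,-0.2]]
end (np.float64(479.6), np.float64(-117.1), 239.8, -0.0653)
swing from above pin
[[0.0,-0.0,0.146,0.0,0.0,-0.0,-0.2],[0.001,0.009,0.146,0.0,0.0,-0.08,-0.2],[0.002,0.017,0.146,0.0,0.0,-0.143,-0.2],[0.004,0.024,0.146,0.0,0.0,-0.207,-0.2],[0.007,0.031,0.146,0.0,0.0,-0.271,-0.2],[0.01,0.038,0.146,0.0,0.0,-0.334,-0.2],[0.014,0.044,0.146,0.0,0.0,-0.398,-0.2],[0.019,0.05,0.146,0.0,0.0,-0.462,-0.2],[0.024,0.055,0.146,0.0,0.0,-0.525,-0.2],[0.03,0.06,0.146,0.0,0.0,-0.589,-0.2],[0.036,0.064,0.146,0.0,0.0,-0.653,-0.2],[0.043,0.068,0.146,0.0,0.0,-0.716,-0.2],[0.05,0.071,0.146,0.0,0.0,-0.78,-0.2],[0.057,0.073,0.146,0.0,0.0,-0.844,-0.2],[0.064,0.074,0.146,0.0,0.0,-0.907,-0.2],[0.072,0.075,0.146,0.0,0.0,-0.971,-0.2],[0.064,0.074,0.0,0.0,0.0,-0.907,-0.2]]
end (np.float64(526.5), np.float64(-180.0), 240.0, 1.3587)
```

Call:
step_arm(commands=[[0,0,-0.057,0,0,0.04,-0.2],[0.541,-0.484,-0.057,0,0,0.209,-0.2],[0.541,-0.484,-0.057,0,0,0.209,-0.2],[0.541,-0.484,-0.057,0,0,0.209,-0.2],[0.541,-0.484,-0.057,0,0,0.209,-0.2],[0.541,-0.484,-0.057,0,0,0.209,-0.2],[0.541,-0.484,-0.057,0,0,0.209,-0.2],[0.541,-0.484,-0.057,0,0,0.209,-0.2],[0.541,-0.484,-0.057,0,0,0.209,-0.2],[0.541,-0.484,-0.057,0,0,0.209,-0.2],[0.541,-0.484,-0.057,0,0,0.209,-0.2],[0.541,-0.484,-0.057,0,0,0.209,-0.2],[0.541,-0.484,-0.057,0,0,0.209,-0.2],[0.541,-0.484,-0.057,0,0,0.209,-0.2],[0.541,-0.484,-0.057,0,0,0.209,-0.2],[0.541,-0.484,-0.057,0,0,0.209,-0.2],[0.541,-0.484,-0.057,0,0,0.209,-0.2]])

```text
t: 2.92
tool_pos: [479.6, -117.4, 239.8]
tcp_rot: [3.142, -0.0, -0.066]
wrist_force: [-0.6, -0.5, -0.1]
opening: 34.3
gripper_force: 0.0
```

Run:
```python
from h import *
s=bot.state();print(s['t'],s['tool_pos'],s['tcp_rot'],s['opening'],np.round(s['q'],2))
im=optics.get_image('wrist');print(im['hand_eye'],im['K']);cv2.imwrite('pics/w1.png',im['image'][:,:,::-1])
from plan import pin
# project pin via equidistant fisheye
H=np.array(im['hand_eye']);K=np.array(im['K']);Rt=rpy(s['tcp_rot'])
for z in(116,134,152):
    P=np.array([*pin(-1,.075),z]); t=Rt.T@(P-s['tool_pos']); c=H[:3,:3].T@(t-H[:3,3])
    th=np.arctan2(np.hypot(c[0],c[1]),c[2]);d=c[:2]/np.hypot(*c[:2]); print(z,K[:2,2]+K[0,0]*th*d)
```

```text
2.925 [ 479.62104302 -117.40579442  239.83364716] [ 3.14157835e+00 -5.85666086e-05 -6.58718545e-02] 34.25307424522386 [ 0.5   0.28 -0.41  1.76  0.12  1.13 -1.58]
[[ 3.26554203e-04 -9.65283553e-01 -2.61204051e-01  6.64787410e+01]
 [ 9.99999563e-01  5.44133144e-04 -7.60664750e-04 -5.83397029e-01]
 [ 8.76386954e-04 -2.61203688e-01  9.65283308e-01 -1.78145595e+02]
 [ 0.00000000e+00  0.00000000e+00  0.00000000e+00  1.00000000e+00]] [[309.70691629   0.         322.22098493]
 [  0.         309.70691629 201.98136417]
 [  0.           0.           1.        ]]
116 [323.17848994 187.50412491]
134 [323.21943726 191.62734103]
152 [323.26546128 196.27748169]
```

View pics/w1.png

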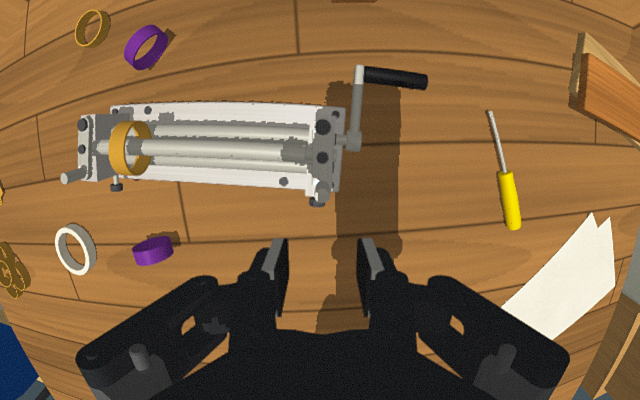

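Call:
step_arm(commands=[[0,0,0.07,0,0,0,-0.2],[0,0,0.146,0,0,0,-0.2],[0,0,0.146,0,0,0,-0.2],[0.001,0.009,0.146,0,0,-0.08,-0.2],[0.002,0.017,0.146,0,0,-0.143,-0.2],[0.004,0.024,0.146,0,0,-0.207,-0.2],[0.007,0.031,0.146,0,0,-0.271,-0.2],[0.01,0.038,0.146,0,0,-0.334,-0.2],[0.014,0.044,0.146,0,0,-0.398,-0.2],[0.019,0.05,0.146,0,0,-0.462,-0.2],[0.024,0.055,0.146,0,0,-0.525,-0.2],[0.03,0.06,0.146,0,0,-0.589,-0.2],[0.036,0.064,0.146,0,0,-0.653,-0.2],[0.043,0.068,0.146,0,0,-0.716,-0.2],[0.05,0.071,0.146,0,0,-0.78,-0.2],[0.057,0.073,0.146,0,0,-0.844,-0.2],[0.064,0.074,0.146,0,0,-0.907,-0.2],[0.072,0.075,0.146,0,0,-0.971,-0.2],[0.072,0.075,0.146,0,0,-0.971,-0.2]])

```text
t: 5.35
tool_pos: [534.6, -181.6, 125.3]
tcp_rot: [3.139, 0.001, 1.458]
wrist_force: [-0.6, 0.0, 0.1]
opening: 33.9
gripper_force: 0.0
```

Run:
```python
from plan import *
g=-.2
# current commanded
x0,y0,w0=479.6,-117.1,-.0653; c,s=np.cos(w0),np.sin(w0); tx,ty=.072*800,.075*800
cur=(x0+c*tx+s*ty,y0+s*tx-c*ty,123.0,w0+.971*np.pi/2);print(cur)
p=pin(1,.083);y=np.pi+YM-.083
rows(cur,[(*pin(-1,1.5),124,YM+1.5,g),(*pin(-1,1.5),240,YM+1.5,g),(*p,240,y,g)])
rows((*p,240,y),[(*p,123,y,g)]+[(*pin(1,a),123,np.pi+YM-a,g) for a in np.arange(.2,1.63,.1)]+[(*pin(1,1.5),240,np.pi+YM-1.5,g)])
```

```text
(np.float64(533.1620216968832), np.float64(-180.7307302468124), 123.0, 1.4599432333178446)
[[-0.0,-0.008,-0.001,0.0,0.0,0.064,-0.2],[-0.0,-0.008,-0.146,0.0,0.0,0.064,-0.2],[0.445,-0.064,-0.146,0.0,0.0,-0.928,-0.2]]
end (np.float64(521.7), np.float64(178.7), 239.8, 2.9176)
[[0.0,0.0,0.146,0.0,0.0,-0.0,-0.2],[-0.001,0.009,0.146,0.0,0.0,0.074,-0.2],[-0.002,0.016,0.146,0.0,0.0,0.138,-0.2],[-0.004,0.023,0.146,0.0,0.0,0.202,-0.2],[-0.006,0.03,0.146,0.0,0.0,0.265,-0.2],[-0.01,0.037,0.146,0.0,0.0,0.329,-0.2],[-0.014,0.043,0.146,0.0,0.0,0.393,-0.2],[-0.018,0.049,0.146,0.0,0.0,0.456,-0.2],[-0.024,0.055,0.146,0.0,0.0,0.52,-0.2],[-0.029,0.06,0.146,0.0,0.0,0.584,-0.2],[-0.036,0.064,0.146,0.0,0.0,0.647,-0.2],[-0.042,0.067,0.146,0.0,0.0,0.711,-0.2],[-0.049,0.07,0.146,0.0,0.0,0.775,-0.2],[-0.056,0.073,0.146,0.0,0.0,0.838,-0.2],[-0.064,0.074,0.146,0.0,0.0,0.902,-0.2],[-0.071,0.075,0.146,0.0,0.0,0.966,-0.2],[-0.064,0.074,0.0,0.0,0.0,0.902,-0.2]]
end (np.float64(584.5), np.float64(225.3), 240.0, 1.5007)
```

Call:
step_arm(commands=[[0,-0.008,-0.001,0,0,0.064,-0.2],[0,-0.008,-0.07,0,0,0.064,-0.2],[0,-0.008,-0.146,0,0,0.064,-0.2],[0,-0.008,-0.146,0,0,0.064,-0.2],[0.445,-0.064,-0.146,0,0,-0.928,-0.2],[0.445,-0.064,-0.146,0,0,-0.928,-0.2],[0.445,-0.064,-0.146,0,0,-0.928,-0.2],[0.445,-0.064,-0.146,0,0,-0.928,-0.2],[0.445,-0.064,-0.146,0,0,-0.928,-0.2],[0.445,-0.064,-0.146,0,0,-0.928,-0.2],[0.445,-0.064,-0.146,0,0,-0.928,-0.2],[0.445,-0.064,-0.146,0,0,-0.928,-0.2],[0.445,-0.064,-0.146,0,0,-0.928,-0.2],[0.445,-0.064,-0.146,0,0,-0.928,-0.2],[0.445,-0.064,-0.146,0,0,-0.928,-0.2],[0.445,-0.064,-0.146,0,0,-0.928,-0.2],[0.445,-0.064,-0.146,0,0,-0.928,-0.2]])

```text
t: 7.48
tool_pos: [521.8, 178.6, 239.9]
tcp_rot: [-3.141, 0.0, 2.917]
wrist_force: [-0.1, 0.4, -0.3]
opening: 33.8
gripper_force: 0.0
```

Run:
```python
from h import *
im=optics.get_image('scene');cv2.imwrite('pics/s1.png',cv2.resize(im['image'][130:310,250:450,::-1],None,fx=3.3,fy=3.3,interpolation=2))
im=optics.get_image('wrist')['image'];cv2.imwrite('pics/w2.png',im[:,:,::-1])
```

```text
(no output)
```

View pics/w2.png

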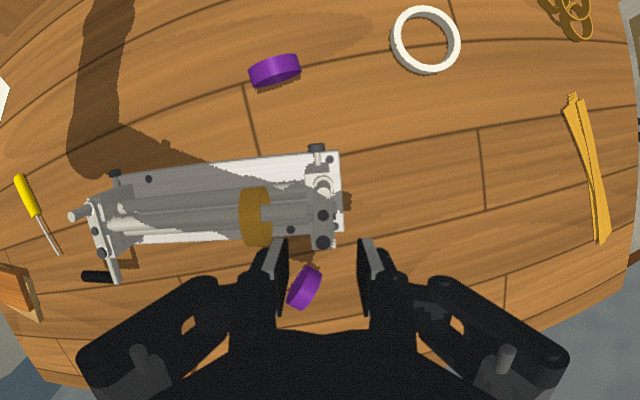

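View pics/s1.png

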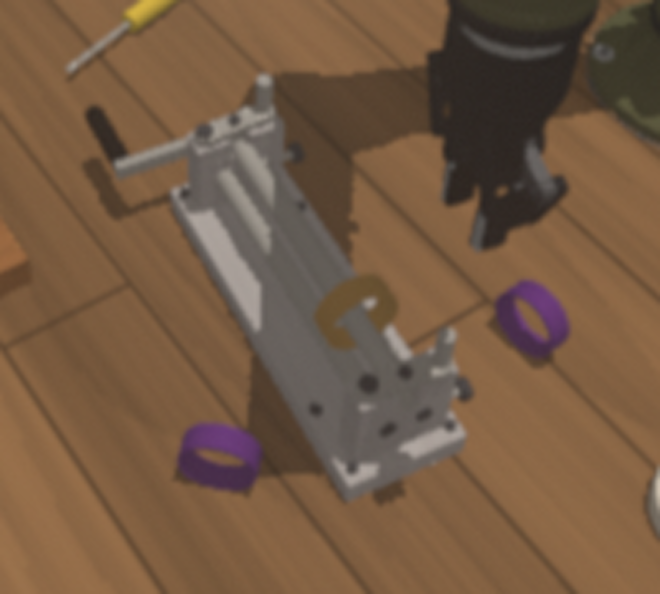

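```bash
cat >> h.py <<'E'
def wproj(im,pos,rot,P):
    H=np.array(im['hand_eye']);K=np.array(im['K']);t=(np.atleast_2d(P)-pos)@rpy(rot); c=(t-H[:3,3])@H[:3,:3]
    n=np.hypot(c[:,0],c[:,1]);th=np.arctan2(n,c[:,2]); return K[:2,2]+K[0,0]*(th/n)[:,None]*c[:,:2]
E
python3 - <<'E'
from h import *
from plan import mw,pin
s=bot.state();im=optics.get_image('wrist');S=optics.get_image('scene')
print('tcp in scene crop',(proj(S,s['tool_pos'])[0]-[250,130])*3.3)
st=[('w1',np.array([479.62,-117.4,239.83]),[3.1416,0,-.0659]),('w2',s['tool_pos'],s['tcp_rot'])]
pts=[[*mw(x,y),28] for x in(55,-55) for y in(172.5,-172.5)]+[[*mw(30,y),120] for y in(145,-145)]
pn=[[*pin(sd,.08),z] for sd in(1,-1) for z in(116,152)]
out=[]
for n,p,r in st:
    a=cv2.imread(f'pics/{n}.png')[50:270,40:400]; a=cv2.resize(a,None,fx=2.2,fy=2.2,interpolation=2)[:,:]
    for P,col in((pts,(0,255,0)),(pn,(0,0,255))):
        for u in wproj(im,p,r,np.array(P)): cv2.circle(a,tuple(int(v) for v in (u-[40,50])*2.2),3,col,1)
    print(n,np.round(wproj(im,p,r,np.array(pn))))
    out.append(a[:300] if n=='w1' else a[150:450])
cv2.imwrite('pics/ov.png',np.vstack(out))
E
```

```text
tcp in scene crop [462.07508958 258.4487007 ]
w1 [[ 81. 172.]
 [ 62. 178.]
 [322. 187.]
 [322. 195.]]
w2 [[321. 186.]
 [321. 195.]
 [ 87. 208.]
 [ 69. 217.]]
```

View pics/ov.png

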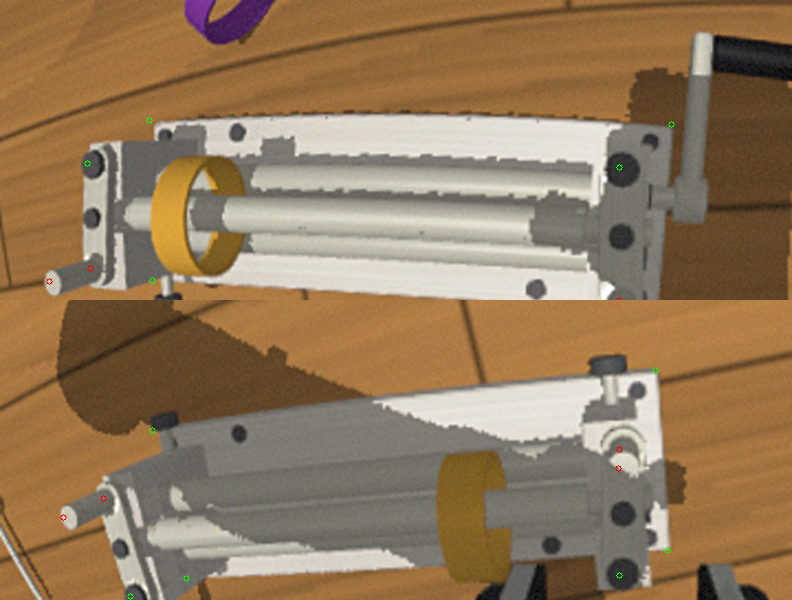

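Call:
step_arm(commands=[[0,0,0.07,0,0,0,-0.2],[0,0,0.14,0,0,0,-0.2],[0,0,0.169,0,0,0,-0.2],[0,0,0.169,0,0,0,-0.2],[0,0,0.169,0,0,0,-0.2]])

```text
t: 8.3
tool_pos: [522.4, 179.4, 105.8]
tcp_rot: [3.14, 0.001, 2.917]
wrist_force: [-1.0, -0.6, -0.4]
opening: 34.1
gripper_force: 0.0
```

Run:
```python
from h import *
s=bot.state();print(s['tool_pos'],s['wrist_force'])
im=optics.get_image('scene');print(proj(im,s['tool_pos']))
a=cv2.resize(im['image'][170:260,330:430,::-1],None,fx=4,fy=4,interpolation=2)
w=optics.get_image('wrist')['image'][130:280,220:430,::-1]
w=cv2.resize(w,(504,360),interpolation=2)[:, :390]
cv2.imwrite('pics/s2.png',np.hstack([a[:360],w]))
```

```text
[522.35073309 179.35908579 105.80048986] [-1.01211073 -0.6219455  -0.36196846]
[[382.58976458 242.04600103]]
```

View pics/s2.png

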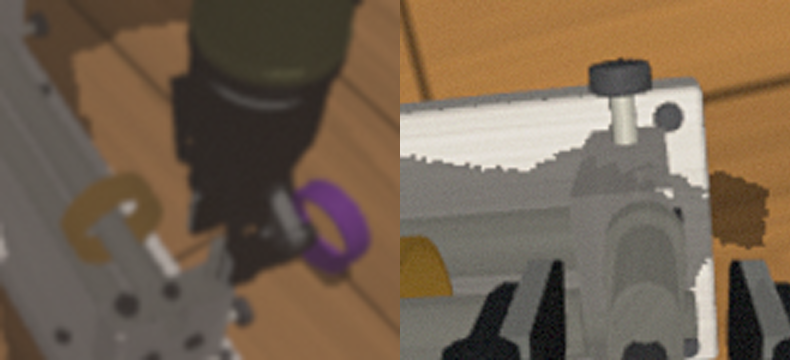

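Call:
step_arm(commands=[[0,0,0.022,0,0,0,-0.2],[0,0,0.022,0,0,0,-0.2],[-0.001,0.009,0.022,0,0,0.074,-0.2],[-0.002,0.016,0.022,0,0,0.138,-0.2],[-0.004,0.023,0.022,0,0,0.202,-0.2],[-0.006,0.03,0.022,0,0,0.265,-0.2],[-0.01,0.037,0.022,0,0,0.329,-0.2],[-0.014,0.043,0.022,0,0,0.393,-0.2],[-0.018,0.049,0.022,0,0,0.456,-0.2],[-0.024,0.055,0.022,0,0,0.52,-0.2],[-0.029,0.06,0.022,0,0,0.584,-0.2],[-0.036,0.064,0.022,0,0,0.647,-0.2],[-0.042,0.067,0.022,0,0,0.711,-0.2],[-0.049,0.07,0.022,0,0,0.775,-0.2],[-0.056,0.073,0.022,0,0,0.838,-0.2],[-0.064,0.074,0.022,0,0,0.902,-0.2],[-0.071,0.075,0.022,0,0,0.966,-0.2],[-0.071,0.075,0.022,0,0,0.966,-0.2]])

```text
t: 10.65
tool_pos: [590.5, 224.6, 86.9]
tcp_rot: [-3.141, 0.0, 1.401]
wrist_force: [-0.4, -0.6, 0.5]
opening: 34.0
gripper_force: 0.0
```

Run:
```python
from h import *
s=bot.state();print(s['tool_pos'],s['wrist_force'],s['tcp_rot'])
im=optics.get_image('scene')
for t in('left_pin','right_pin'):
    for r in optics.regions_of(im,t)[:2]:
        ys,xs=np.nonzero(r['mask']);print(t,r['score'],r['point'],xs.min(),xs.max(),ys.min(),ys.max())
```

```text
[590.53507169 224.64939855  86.8804362 ] [-0.39473161 -0.64246137  0.49508171] [-3.14147341e+00  8.39589462e-05  1.40076867e+00]
right_pin 0.76 [324.7, 166.8] 309 332 153 174
```

Run:
```python
from plan import *
g=-.2
x0,y0,w0=521.7,178.7,2.9176; c,s=np.cos(w0),np.sin(w0); tx,ty=-.071*800,.075*800
cur=(x0+c*tx+s*ty,y0+s*tx-c*ty,87.2,w0-.966*np.pi/2);print(cur)
a=1.5;p=pin(-1,.075);y=YM+.075
rows(cur,[(*pin(1,a),87.2,np.pi+YM-a,g),(*pin(1,a),200,np.pi+YM-a,g),(*p,200,y,g)])
rows((*p,200,y),[(*p,87,y,g)])
```

```text
(np.float64(590.408500350585), np.float64(224.5844415850696), 87.2, 1.4002107483161301)
[[-0.0,-0.008,-0.0,0.0,0.0,-0.064,-0.2],[-0.0,-0.008,-0.141,0.0,0.0,-0.064,-0.2],[-0.445,-0.064,-0.141,0.0,0.0,0.933,-0.2]]
end (np.float64(479.5), np.float64(-117.6), 200.0, -0.0653)
[[0.0,-0.0,0.141,0.0,0.0,-0.0,-0.2]]
end (np.float64(479.4), np.float64(-117.5), 87.2, -0.066)
```

Call:
step_arm(commands=[[0,-0.008,0,0,0,-0.064,-0.2],[0,-0.008,-0.07,0,0,-0.064,-0.2],[0,-0.008,-0.141,0,0,-0.064,-0.2],[0,-0.008,-0.141,0,0,-0.064,-0.2],[-0.445,-0.064,-0.141,0,0,0.933,-0.2],[-0.445,-0.064,-0.141,0,0,0.933,-0.2],[-0.445,-0.064,-0.141,0,0,0.933,-0.2],[-0.445,-0.064,-0.141,0,0,0.933,-0.2],[-0.445,-0.064,-0.141,0,0,0.933,-0.2],[-0.445,-0.064,-0.141,0,0,0.933,-0.2],[-0.445,-0.064,-0.141,0,0,0.933,-0.2],[-0.445,-0.064,-0.141,0,0,0.933,-0.2],[-0.445,-0.064,-0.141,0,0,0.933,-0.2],[-0.445,-0.064,-0.141,0,0,0.933,-0.2],[-0.445,-0.064,-0.141,0,0,0.933,-0.2],[-0.445,-0.064,-0.141,0,0,0.933,-0.2],[-0.445,-0.064,-0.141,0,0,0.933,-0.2]])

```text
t: 12.92
tool_pos: [479.5, -117.6, 199.7]
tcp_rot: [-3.142, 0.0, -0.065]
wrist_force: [0.5, 0.5, 0.7]
opening: 34.1
gripper_force: 0.0
```

Run:
```python
from h import *
s=bot.state();print(s['tool_pos'],s['tcp_rot'])
im=optics.get_image('scene');cv2.imwrite('pics/s3.png',cv2.resize(im['image'][130:310,250:450,::-1],None,fx=3.3,fy=3.3,interpolation=2))
from plan import pin
for a in(.9,1.1,1.3,1.5,1.7): print(a,np.round(proj(im,[*pin(1,a),152])[0],1),np.round(proj(im,[*pin(1,a),116])[0],1))
for r in optics.regions_of(im,'left_pin')[:3]:
    ys,xs=np.nonzero(r['mask']);print(r['score'],r['point'],xs.min(),xs.max(),ys.min(),ys.max(),np.c_[xs,ys][np.argsort(ys)[:6]].tolist())
```

```text
[ 479.5410766  -117.61581034  199.71494725] [-3.14153411e+00  1.25272511e-04 -6.49679829e-02]
0.9 [386.5 247.8] [384.5 256. ]
1.1 [384.2 251.5] [382.3 259.6]
1.3 [381.1 254.7] [379.2 262.8]
1.5 [377.1 257.3] [375.4 265.4]
1.7 [372.6 259.1] [370.9 267.2]
0.58 [369.6, 258.4] 357 381 243 271 [[361, 243], [359, 244], [360, 244], [361, 244], [362, 244], [363, 244]]
```

Call:
step_arm(commands=[[0,0,0.07,0,0,0,-0.2],[0,0,0.141,0,0,0,-0.2],[0,0,0.141,0,0,0,-0.2],[0,0,0.141,0,0,0,-0.2],[0.001,0.009,0.141,0,0,-0.08,-0.2],[0.002,0.017,0.141,0,0,-0.143,-0.2],[0.004,0.024,0.141,0,0,-0.207,-0.2],[0.007,0.031,0.141,0,0,-0.271,-0.2],[0.01,0.038,0.141,0,0,-0.334,-0.2],[0.014,0.044,0.141,0,0,-0.398,-0.2],[0.019,0.05,0.141,0,0,-0.462,-0.2],[0.024,0.055,0.141,0,0,-0.525,-0.2],[0.03,0.06,0.141,0,0,-0.589,-0.2],[0.036,0.064,0.141,0,0,-0.653,-0.2],[0.043,0.068,0.141,0,0,-0.716,-0.2],[0.05,0.071,0.141,0,0,-0.78,-0.2],[0.057,0.073,0.141,0,0,-0.844,-0.2],[0.064,0.074,0.141,0,0,-0.907,-0.2],[0.072,0.075,0.141,0,0,-0.971,-0.2],[0.072,0.075,0.141,0,0,-0.971,-0.2]])

```text
t: 15.52
tool_pos: [534.6, -182.1, 89.3]
tcp_rot: [3.138, 0.001, 1.458]
wrist_force: [-0.2, -0.1, 0.3]
opening: 34.3
gripper_force: 0.0
```

Run:
```python
from plan import *
x0,y0,w0=479.5,-117.6,-.0653; c,s=np.cos(w0),np.sin(w0); tx,ty=.072*800,.075*800
cur=(x0+c*tx+s*ty,y0+s*tx-c*ty,87.2,w0+.971*np.pi/2);print(cur)
a=1.5;p=mw(0,0);y=YM+np.pi/2
rows(cur,[(*pin(-1,a),87.2,YM+a,-.2),(*pin(-1,a),200,YM+a,-.2),(*p,200,y,-.1)])
```

```text
(np.float64(533.0620216968832), np.float64(-181.2307302468124), 87.2, 1.4599432333178446)
[[0.0,-0.008,-0.0,0.0,0.0,0.064,-0.2],[0.0,-0.008,-0.141,0.0,0.0,0.064,-0.2],[0.257,-0.033,-0.141,0.0,0.0,0.019,-0.1]]
end (np.float64(529.6), np.float64(26.0), 200.0, 1.4301)
```

Call:
step_arm(commands=[[0,-0.008,0,0,0,0.064,-0.2],[0,-0.008,-0.07,0,0,0.064,-0.2],[0,-0.008,-0.141,0,0,0.064,-0.2],[0,-0.008,-0.141,0,0,0.064,-0.2],[0.257,-0.033,-0.141,0,0,0.019,-0.1],[0.257,-0.033,-0.141,0,0,0.019,-0.1],[0.257,-0.033,-0.141,0,0,0.019,-0.1],[0.257,-0.033,-0.141,0,0,0.019,-0.1],[0.257,-0.033,-0.141,0,0,0.019,-0.1],[0.257,-0.033,-0.141,0,0,0.019,-0.1],[0.257,-0.033,-0.141,0,0,0.019,-0.1],[0.257,-0.033,-0.141,0,0,0.019,-0.1]])

```text
t: 17.02
tool_pos: [529.8, 24.7, 199.7]
tcp_rot: [-3.141, 0.0, 1.428]
wrist_force: [0.5, 0.3, -0.1]
opening: 38.6
gripper_force: 0.0
```

Run:
```python
from h import *
s=bot.state();print(s['tool_pos'],s['tcp_rot'])
im=optics.get_image('scene');a=cv2.resize(im['image'][130:310,250:450,::-1],None,fx=2.2,fy=2.2,interpolation=2)
w=optics.get_image('wrist');wi=w['image'][:,:,::-1].copy()
from plan import mw
for u in wproj(w,s['tool_pos'],s['tcp_rot'],[[*mw(x,y),94] for x in(-10,10) for y in(-60,0,30)]): cv2.circle(wi,tuple(int(v) for v in np.round(u)),1,(0,0,255),-1)
wi=cv2.resize(wi[90:270,230:400],None,fx=2,fy=2.2,interpolation=2)
cv2.imwrite('pics/s4.png',np.hstack([a,wi]))
```

```text
[529.76652784  24.67991765 199.66359595] [-3.14138716e+00  2.38860388e-04  1.42759063e+00]
```

View pics/s4.png

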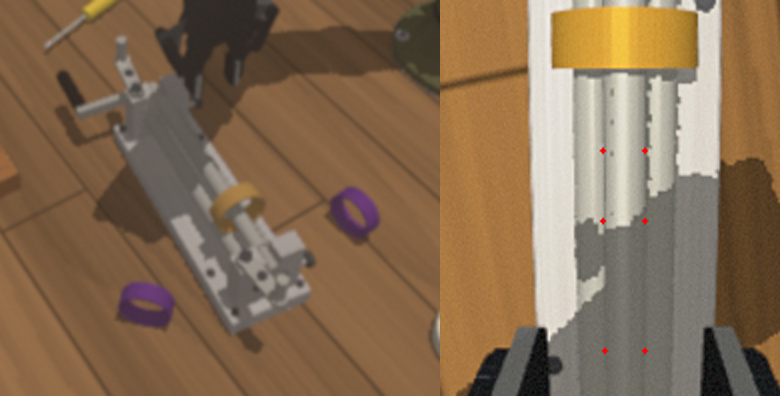

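Call:
step_arm(commands=[[0.012,0,0.06,0,0,0,-0.1],[0.012,0,0.12,0,0,0,-0.1],[0.012,0,0.16,0,0,0,-0.1],[0.012,0,0.182,0,0,0,-0.1],[0.012,0,0.182,0,0,0,-0.1],[0.012,0,0.182,0,0,0,-0.1],[0.012,0,0.182,0,0,0,-0.1]])

```text
t: 18.0
tool_pos: [531.9, 35.6, 55.4]
tcp_rot: [3.139, -0.0, 1.43]
wrist_force: [-0.2, -0.1, 0.1]
opening: 38.3
gripper_force: 0.0
```

Call:
step_arm(commands=[[0,0,0.003,0,0,0,-0.1],[0,0,0.006,0,0,0,-0.1],[0,0,0.006,0,0,0,-0.1]])

```text
t: 18.38
tool_pos: [530.9, 35.4, 49.2]
tcp_rot: [-3.141, 0.0, 1.43]
wrist_force: [0.1, 0.1, -0.5]
opening: 38.3
gripper_force: 0.0
```

Run:
```python
from h import *
s=bot.state();print(s['tool_pos'],s['tcp_rot'],s['wrist_force'])
w=optics.get_image('wrist');wi=w['image'][100:300,220:420,::-1]
S=optics.get_image('scene')['image'][150:250,280:400,::-1]
cv2.imwrite('pics/w5.png',np.hstack([cv2.resize(wi,(400,400),interpolation=2),cv2.resize(S,None,fx=3.2,fy=4,interpolation=2)]))
```

```text
[530.86649585  35.43446631  49.22848644] [-3.14122214e+00  1.03077441e-04  1.42987713e+00] [ 0.08881932  0.07980193 -0.54751522]
```

View pics/w5.png

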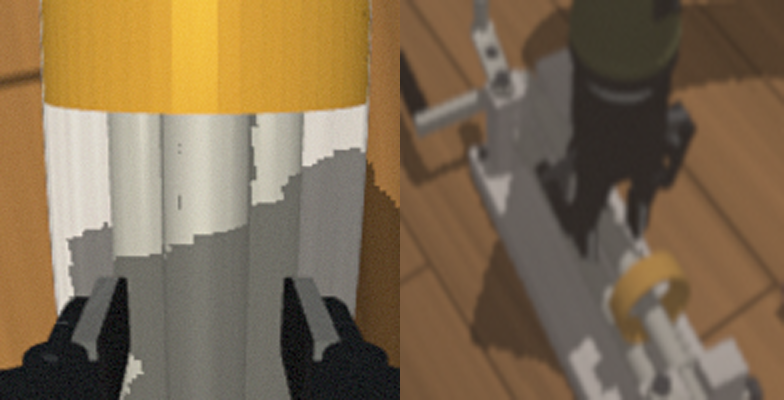

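Call:
step_arm(commands=[[0,0,0.004,0,0,0,-0.1],[0,0,0.008,0,0,0,-0.1],[0,0,0.01,0,0,0,-0.1],[0,0,0.01,0,0,0,-0.1]])

```text
t: 18.98
tool_pos: [530.9, 35.5, 41.2]
tcp_rot: [-3.141, 0.0, 1.43]
wrist_force: [0.0, 0.1, 0.4]
opening: 37.8
gripper_force: 0.0
```

Run:
```python
from h import *
from plan import pin
s=bot.state()
w=optics.get_image('wrist')['image']
g=cv2.cvtColor(w,cv2.COLOR_RGB2GRAY)
for r in(243,248,255,262): print(r,g[r,270:380].tolist())
S=optics.get_image('scene')
for a in(1,1.2,1.4,1.6): print(a,proj(S,[*pin(-1,a),152])[0],proj(S,[*pin(1,a),152])[0])
```

```text
243 [97, 97, 94, 94, 93, 95, 86, 69, 24, 25, 17, 13, 11, 50, 112, 111, 110, 101, 108, 107, 109, 109, 107, 110, 110, 105, 106, 108, 106, 104, 103, 97, 103, 103, 103, 107, 109, 108, 105, 110, 108, 108, 109, 113, 116, 108, 113, 117, 114, 119, 113, 117, 118, 113, 114, 112, 115, 115, 107, 111, 105, 106, 107, 110, 106, 104, 103, 105, 105, 105, 103, 100, 100, 97, 94, 97, 108, 108, 112, 107, 103, 106, 107, 106, 109, 108, 107, 109, 103, 108, 105, 81, 27, 6, 24, 20, 27, 62, 90, 94, 94, 90, 89, 91, 92, 90, 88, 93, 107, 118]
248 [92, 89, 91, 94, 91, 74, 32, 23, 22, 23, 14, 20, 23, 39, 90, 103, 108, 108, 108, 108, 106, 113, 107, 103, 107, 108, 106, 106, 107, 104, 98, 98, 99, 102, 107, 109, 107, 106, 101, 104, 111, 108, 112, 112, 109, 116, 116, 118, 117, 117, 119, 119, 116, 114, 112, 110, 113, 111, 108, 106, 108, 105, 103, 104, 103, 104, 104, 106, 102, 102, 100, 97, 98, 96, 103, 102, 104, 104, 108, 108, 110, 106, 106, 106, 110, 108, 106, 108, 108, 106, 96, 60, 18, 24, 13, 20, 23, 26, 32, 61, 91, 95, 94, 93, 91, 94, 94, 93, 94, 88]
255 [93, 92, 86, 59, 27, 24, 23, 13, 22, 27, 24, 7, 10, 17, 61, 101
[... 496 characters left out ...]
12, 25, 17, 54, 92, 107, 110, 107, 105, 105, 109, 106, 106, 111, 108, 106, 107, 103, 110, 103, 96, 94, 102, 103, 106, 109, 109, 105, 114, 111, 111, 113, 110, 110, 117, 113, 112, 116, 120, 116, 118, 116, 119, 115, 108, 111, 106, 110, 106, 105, 104, 109, 106, 106, 103, 103, 103, 101, 107, 105, 99, 99, 94, 98, 109, 107, 107, 108, 109, 109, 105, 114, 107, 108, 108, 104, 109, 103, 108, 74, 25, 20, 12, 30, 28, 12, 21, 30, 21, 25, 8, 11, 27, 65, 90, 91, 91, 97, 96]
1 [314.47083482 147.06218757] [385.47544742 249.69327609]
1.2 [310.3798598  146.99237628] [382.7762305  253.18791856]
1.4 [306.3330896  147.47506634] [379.20829299 256.11585251]
1.6 [302.47599898 148.49484229] [374.91430383 258.33812507]
```

Call:
step_arm(commands=[[0,0,0.003,0,0,0,-0.1],[0,0,0.005,0,0,0,-0.1],[0,0,0.005,0,0,0,-0.1],[0,0,0.005,0,0,0,-1],[0,0,0.005,0,0,0,-1],[0,0,0.005,0,0,0,-1],[0,0,0.005,0,0,0,-1],[0,0,0.005,0,0,0,-1],[0,0,0.005,0,0,0,-1],[0,0,0.005,0,0,0,-1]])

```text
t: 20.32
tool_pos: [532.5, 36.2, 39.1]
tcp_rot: [3.138, -0.001, 1.43]
wrist_force: [-1.7, 0.4, 14.3]
opening: 17.8
gripper_force: 62.9
```

Call:
step_arm(commands=[[0,0,-0.002,0,0,0,-1],[0,0,-0.005,0,0,0,-1],[0,0,-0.008,0,0,0,-1],[0,0,-0.011,0,0,0,-1],[0,0,-0.011,0,0,0,-1],[0,0,-0.011,0,0,0,-1]])

```text
t: 21.08
tool_pos: [531.0, 35.5, 46.1]
tcp_rot: [-3.141, 0.0, 1.43]
wrist_force: [-0.6, -0.1, -6.0]
opening: 18.1
gripper_force: 58.7
```

Run:
```python
from h import *
s=bot.state();print(s['tool_pos'],s['tcp_rot'],s['opening'],s['wrist_force'],s['moment'])
g=cv2.cvtColor(optics.get_image('wrist')['image'],cv2.COLOR_RGB2GRAY)
for r in(225,235,243,250,258,270): print(r,g[r,285:365].tolist())
```

```text
[530.95266723  35.46289745  46.09926052] [-3.14139608e+00  2.25699158e-05  1.42984659e+00] 18.123195242407096 [-0.64106596 -0.12854919 -6.03075539] [ 0.06924149 -0.03708566 -0.00179172]
225 [179, 184, 187, 187, 189, 192, 190, 187, 187, 182, 181, 180, 184, 163, 137, 128, 152, 158, 160, 164, 166, 174, 180, 183, 138, 110, 105, 115, 111, 111, 114, 117, 117, 116, 119, 111, 119, 113, 118, 112, 113, 113, 113, 111, 110, 108, 105, 108, 105, 107, 107, 105, 103, 102, 107, 101, 100, 98, 101, 100, 98, 109, 109, 106, 106, 108, 108, 110, 110, 110, 106, 108, 105, 105, 109, 104, 106, 105, 108, 106]
235 [184, 184, 186, 190, 176, 111, 102, 106, 111, 109, 107, 108, 103, 108, 99, 99, 99, 105, 105, 109, 109, 105, 111, 110, 111, 106, 108, 115, 115, 115, 116, 116, 115, 119, 116, 115, 116, 119, 114, 114, 112, 109, 110, 110, 109, 113, 105, 107, 103, 104, 107, 106, 104, 102, 101, 103, 100, 101, 101, 99, 100, 106, 110, 107, 104, 112, 104, 106, 109, 110, 108, 107, 108, 107, 108, 102, 106, 107, 107, 110]
243 [109, 108, 108, 102, 89, 90, 92, 97, 96, 93, 94, 90, 93, 86, 95, 93, 95, 104, 104, 106, 104, 110, 102, 111
[... 670 characters left out ...]
4, 95, 95, 71, 36, 14, 26, 23, 47, 98, 105, 101, 108, 110, 105, 114, 108, 111, 112, 110, 107, 117, 114, 114, 119, 118, 116, 114, 114, 116, 113, 115, 112, 108, 108, 114, 110, 106, 111, 106, 108, 105, 103, 104, 105, 102, 100, 103, 105, 98, 69, 24, 12, 18, 12, 53, 87, 93, 95, 90, 94, 87, 93, 92, 95, 91, 97, 71, 37, 29, 27, 19]
270 [43, 58, 87, 105, 104, 106, 107, 102, 103, 89, 35, 30, 29, 23, 16, 25, 41, 97, 109, 110, 114, 108, 106, 107, 110, 105, 111, 119, 112, 115, 119, 115, 117, 117, 115, 119, 116, 108, 115, 111, 108, 108, 111, 107, 105, 103, 105, 108, 105, 107, 104, 104, 103, 99, 105, 100, 106, 102, 54, 26, 15, 18, 29, 19, 31, 73, 96, 109, 106, 104, 111, 106, 95, 76, 57, 31, 31, 26, 20, 30]
```

Call:
step_arm(commands=[[0,0,-0.006,0,0,0,-1],[0,0,-0.012,0,0,0,-1],[0,0,-0.018,0,0,0,-1],[0,0,-0.024,0,0,0,-1],[0,0,-0.03,0,0,0,-1],[0,0,-0.036,0,0,0,-1],[0,0,-0.043,0,0,0,-1],[0,0,-0.05,0,0,0,-1],[0,0,-0.058,0,0,0,-1],[0,0,-0.067,0,0,0,-1],[0,0,-0.076,0,0,0,-1],[0,0,-0.085,0,0,0,-1],[0,0,-0.095,0,0,0,-1],[0,0,-0.105,0,0,0,-1],[0,0,-0.115,0,0,0,-1],[0,0,-0.125,0,0,0,-1],[0,0,-0.131,0,0,0,-1],[0,0,-0.135,0,0,0,-1],[0,0,-0.135,0,0,0,-1],[0,0,-0.135,0,0,0,-1]])

```text
t: 23.62
tool_pos: [530.9, 35.4, 154.0]
tcp_rot: [-3.141, 0.0, 1.43]
wrist_force: [0.2, 0.3, -7.1]
opening: 18.1
gripper_force: 58.8
```

Run:
```python
from h import *
from plan import mw,pin
s=bot.state();print(s['t'],s['tool_pos'],s['opening'],s['gripper_force'],s['wrist_force'],s['moment'],np.abs(s['qd']).max())
for n in('scene','top'):
    im=optics.get_image(n)
    for y in(-162,0,70,162): print(n,y,np.round(proj(im,[*mw(0,y),209])[0],1))
    print('pinpred',[np.round(proj(im,[*pin(sd,a),152])[0]).tolist() for sd in(1,-1) for a in(1,1.2,1.45)])
    for t in('roll_mid','bangle_mid','left_pin','right_pin'):
        for r in optics.regions_of(im,t)[:2]:
            q=np.argwhere(r['mask'])[:,::-1]; d=np.linalg.svd(q-q.mean(0),full_matrices=False)[2][0]; e=(q-q.mean(0))@d
            print(n,t,round(r['score'],2),r['point'],'ends',q[e.argmin()],q[e.argmax()])
```

```text
23.625 [530.85487477  35.41279542 153.95498452] 18.0640950318312 58.76859247684479 [ 0.16537816  0.28217618 -7.07657901] [-0.02052805  0.03117554 -0.02594828] 0.0016946992831476204
scene -162 [318.6 139.3]
scene 0 [346.3 178. ]
scene 70 [360.  197.1]
scene 162 [380. 225.]
pinpred [[385.0, 250.0], [383.0, 253.0], [378.0, 257.0], [314.0, 147.0], [310.0, 147.0], [305.0, 148.0]]
scene roll_mid 0.9 [352.3, 188.0] ends [318 138] [380 226]
scene roll_mid 0.25 [474.7, 276.9] ends [448 275] [487 289]
scene bangle_mid 0.58 [356.9, 201.6] ends [368 193] [353 215]
scene bangle_mid 0.55 [311.1, 265.0] ends [305 262] [327 275]
scene left_pin 0.35 [353.3, 189.4] ends [318 138] [380 226]
scene right_pin 0.64 [310.7, 159.6] ends [304 148] [312 174]
top -162 [365.5 221.7]
top 0 [303.2 211.7]
top 70 [276.3 207.4]
top 162 [241.  201.7]
pinpred [[232.0, 201.0], [231.0, 197.0], [230.0, 192.0], [376.0, 225.0], [378.0, 221.0], [381.0, 216.0]]
top roll_mid 0.96 [336.5, 216.3] ends [242 201] [364 222]
top roll_mid 0.73 [374.6, 131.6] ends [377 108] [368 154]
top bangle_mid 0.55 [263.8, 259.0] ends [251 266] [273 262]
top bangle_mid 0.53 [277.3, 163.3] ends [286 156] [266 166]
top left_pin 0.67 [182.5, 269.5] ends [177 268] [208 258]
top left_pin 0.47 [244.3, 191.6] ends [257 193] [230 191]
top right_pin 0.48 [365.7, 211.5] ends [355 209] [381 216]
```

```bash
python3 -c "
from station import bot
print(bot.close_job())"
```

```text
the job is handed in; nothing more can be done
None
```

Both keepers are swung clear (about 1.45 rad by the cameras). The roll is held still and level about 115 mm above its seat, with the ring hanging on it. I handed the job in at about 24 s; no verdict came back.

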